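# Find and mark the balance point of a boom tube

## Task

The square boom tube lying across the knife edge of the balancing stand has a ballast slug hidden inside and has tipped onto one stop. Slide it along the knife edge, without taking it off, until it balances level on the edge alone with nothing touching it; then, with the boom let go, gently press the punch above it down until it bears firmly on the boom to mark the spot, and let the punch spring back. The thin wall dents, so never press the boom hard against the edge, and leave the boom balanced there and the things round about undisturbed.

Things in the scene. Friction and masses are not known exactly. Their poses are not given: they have to be found in the camera images.
- stand: grey fixed balancing stand, base plate 115 x 170 x 12 mm. Origin on the bench under the middle of the knife edge; y along the boom, x to the C-frame's post (36 mm wide, centre at x +62 mm), whose arm (28 mm wide, 122 to 152 mm over the bench) carries the punch straight above the knife edge. Two cheeks 40 mm long, 24 mm apart, guide the boom, up to 12 mm above the edge
- knife: steel knife edge along the stand's x, with a blunt flat top 6 mm wide (along the boom): the boom stands level only while its centre of mass is within about 3 mm of the middle of this top, else it tips onto a stop. It must never take more than 25 N from the boom (the boom's own 6 N included). Origin and axes as the stand's
- knife_edge (a point): middle of the flat top of the knife edge, 70 mm over the bench; axes as the stand
- stops: two rubber-tipped pins 12 mm thick, 70 mm to either side of the knife edge along y, their tops 7 mm lower than the edge; the boom tips about 0.1 rad before it rests on one. Origin as the stand's origin
- boom: loose aluminium square tube 20 x 20 x 320 mm with black end caps, lying across the knife edge between the cheeks. Origin at the middle of its underside, y along it, z up. A slug fixed at an unknown place inside puts the centre of mass 25 to 70 mm from the middle, toward the end that is tipped down at the start. Total mass 0.6 kg, give or take 0.05
- boom_centre (a point): centre of the boom tube (half-way along it, 10 mm above its underside); axes as the boom
- punch_top (a point): middle of the top of the punch's black round cap (28 mm across, 12 mm high), 190 mm over the bench when up; press it straight down. The cap sits on the punch rod by a cushion spring of 1 N per mm, which bottoms after 12 mm
- punch (a joint): how far the punch rod is down, m; 0 is up. Its return spring takes 2 N at first and 3 N when the point meets the level boom after 8 mm (by then the cap is down 11 mm); what is pressed on the cap beyond 3 N bears on the boom. A mark takes 3 N on the boom, so some 6 N or a little more on the cap. It springs up when let go
- tape_roll: bystander: roll of tape lying flat, 62 mm across, 19 mm high, origin under its middle
- loupe: bystander: small eyepiece magnifier standing, 41 mm across, 30 mm high, origin under its middle
- heatsink: bystander: finned heat sink on a plate, 50 x 85 x 24 mm, origin under its middle
- meter: bystander: hand-held multimeter lying on its back, 88 x 197 x 47 mm, origin under its middle
- solder_spool: bystander: spool of solder wire standing on its flange, 56 mm across, 38 mm high, origin under its middle

How it is judged:
On the way, in this order (a step that is already met when the one before it is completed fails the run):
1. the boom stands level on the knife edge alone, let go, for half a second (angle between boom_centre's own z axis and vertical below 0.03 rad and contact force between boom and knife above 1 N and contact force between boom and stops below 0.05 N and contact force between boom and the fingers below 0.05 N and contact force between boom and the arm below 0.05 N and linear speed of boom below 0.01 m/s), for 0.5 s.
2. the punch bears on the boom with at least 3 N while the boom lies level and untouched by the fingers (angle between boom_centre's own z axis and vertical below 0.03 rad and contact force between punch and boom above 3 N and contact force between boom and the fingers below 0.05 N), for 0.1 s.
At the end, for the whole second after the job is handed in: The boom rests level (within 0.03 rad) and still on the knife edge alone, touching no stop, not the punch and not the robot; the punch is back up (less than 3 mm down) (all of step 1 and contact force between punch and boom below 0.05 N and value of joint punch below 0.003 m).
It fails at once if the boom presses on the knife edge with more than 25 N (contact force between boom and knife above 25 N).
It fails at once if the punch touches the boom while the boom is tilted or held (contact force between punch and boom above 1 N and (not (angle between boom_centre's own z axis and vertical below 0.05 rad) or contact force between boom and the fingers above 0.5 N)).
It fails at once if the boom is taken off the knife edge (its middle over 30 mm above the edge, or aside by more than 10 mm) (z of boom_centre in the frame of knife_edge above 0.03 m or z of boom_centre in the frame of knife_edge below -0.01 m or x of boom_centre in the frame of knife_edge above 0.01 m or x of boom_centre in the frame of knife_edge below -0.01 m).
It fails at once if a bystander is pushed more than 20 mm (distance of any of tape_roll, loupe, heatsink, meter, solder_spool from where it was at the start of the episode above 0.02 m).
It also fails if it takes over 67 s, if anything falls off the work surface, if the arm or the gripper's body presses on something with over 40 N, if the wrist force passes 120 N, or if a joint passes its speed limit or range.

## Robot

A 7-joint arm with a two-finger parallel gripper is mounted at the origin on a cart in front of the work surface, level with it; the furniture and walls round the work are solid. World frame = base frame: x ahead of the robot, y to its left, z up, the work surface at z = 0. Lengths are in m, angles in rad, forces in N, time in s.
With the tool pointing down it reaches from about 0.425 to 0.925 m from the base axis. Payload 6.8 kg.
Tool frame: the origin (TCP) lies midway between the tips of the shut fingers; the grasp point (between the pads) lies 19 mm behind it; z points along the fingers, y is the line along which they close (so a half turn about z gives the same grasp; the last joint's range is limited). The gripper opens to 88 mm and grips with 3 to 60 N. Pads are 20 mm wide; open, the fingers measure 115 mm over their backs; the gripper's body (75 mm by 178 mm) begins 61 mm behind the grasp point.
Start: joints at [-1.323, 0.477, 0.022, 1.555, -0.011, 1.109, -0.083], TCP at [0.235, 0.633, 0.183] pointing down, gripper open.
Joint ranges: [-2.96, 2.96], [-0.34, 2.1], [-1.41, 1.46], [0.24, 2.44], [-1.37, 4.51], [0.17, 1.92], [-2.96, 2.96]. Speed limits (rad/s): [2.39, 2.39, 3.14, 3.14, 3.14, 3.14, 3.14].

## Interface

Orientations are given as a 3x3 rotation matrix whose columns are the frame's x, y, z axes.
In Python, from plant import read_state, get_image, camera_model, hand_in gives the robot as it stands. The module is installed in compiled form; this text tells all that it offers.
- The arm moves only by the tool step_arm, never from a script. Its argument "rows" is a list of rows, each a list of 3 entries, a list of its own where there are three numbers: the shift along the tool's x, y, z in m, then the turn, a rotation vector about the tool's x, y, z in degrees, then the closure, from 0 (fully open) to 1 (shut). In form: [[[dx, dy, dz], [ax, ay, az], hand], ...]. A call has 1 to 8 rows; each row shifts and turns the commanded pose from where the row before left it, along the tool's axes as they then stand; what a row does not reach is not made up. A row lasts 1/10 s, in which the tool goes at most 50 mm and 8.59 degrees, less where a joint would pass 70% of its speed; a pose out of reach is approached as far as the arm can. A call is refused whole if a number of a shift passes 0.05 or a number of a turn 8.59, either way. A call with a gripper value outside its range is refused whole. The fingers move at their own pace and stop on an object; "force" is the grip in N (left out, the last holds). Time passes only in rows, so rows that do not move let the fingers close. It gives the time, the measured TCP pose, the force, the opening and the grip force at its end, in the units of the state.
- read_state(): the state, without advancing time (a new reading comes with each control period).
- get_image(name): name is "side" or "top"; returns (picture, depth): 384x512x3 uint8, red, green, blue; 384x512 float32, m along the optical axis (not along the pixel's ray), 0 where there is no reading.
- camera_model(name): a dict with "fx", "fy", "cx", "cy" (pixels), "extrinsics" (4x4, takes a point from camera to world coordinates). Camera axes: x right, y down, z forward; pixel columns grow to the right and rows downward; lengths in m; the calibration is good to about 2 mm. A picture is of the moment at which its call begins. camera_model takes no time and is no camera call.
- hand_in(): hands the job in; it is judged then, once.
The state is a dict: "time": time; "joints": joint angles; "joint_velocities": joint speeds; "effort": joint torques, N m; "eef_pos": TCP position; "orientation": TCP orientation; "force": force on the tool from outside, world axes, zero at the start; "wrist_torque": the same for the moment, N m; "finger_gap": finger opening in m; "gripper_force": force on a finger pad.
Only numpy, scipy, OpenCV 4.12 (cv2) and the standard library are available. Lean on these libraries where they do the work, as an engineer would, in place of code of your own. Each camera call takes 0.05 s, during which the arm holds its last target. There are 200 camera calls.

## Working session

There is one attempt and no reset: what is moved stays moved. The work goes in short steps, Python scripts to look and compute and a tool call to move; the robot and the scene stay as the last step left them, time stands still between calls to the robot, and variables do not carry over. Pictures are saved under pics/ and viewed, at most 10 in all, crops included, and the job is handed in when it is done.

Besides the shell and the picture viewer there is one more tool, called after "Request:" by a JSON object that holds its "method" and its "body", one argument or row to a line. step_arm: Moves the arm, as the interface text tells. Its arguments: {"type":"object","properties":{"rows":{"type":"array","items":{"type":"array"}},"force":{"type":"number"}},"required":["rows"]}

```bash
mkdir -p pics
cat > h.py <<'E'
import numpy as np, cv2
from plant import *
def snap(n,f):
    p,d=get_image(n); cv2.imwrite(f'pics/{f}.png',p[:,:,::-1]); np.savez(f'pics/{n}.npz',p=p,d=d); return p,d
def world(n,d):
    m=camera_model(n); v,u=np.mgrid[:384,:512]; E=np.array(m['extrinsics'])
    P=np.stack([(u-m['cx'])/m['fx']*d,(v-m['cy'])/m['fy']*d,d],-1); return P@E[:3,:3].T+E[:3,3]
E
python3 - <<'E'
from h import *
for n in('side','top'):
    snap(n,n+'0'); m=camera_model(n); print(n,m['fx'],m['cx'],m['cy'],np.round(m['extrinsics'],3).tolist())
s=read_state(); print({k:np.round(v,3).tolist() for k,v in s.items()})
E
```

```text
side 391.25984418127956 252.29791086975357 189.77270513653252 [[-0.971, 0.103, -0.214, 0.833], [0.237, 0.457, -0.857, 1.075], [0.009, -0.884, -0.468, 0.737], [0.0, 0.0, 0.0, 1.0]]
top 352.97474385609814 253.25680471562694 192.95120324009451 [[0.006, -0.995, 0.1, 0.454], [-1.0, -0.005, 0.006, -0.047], [-0.005, -0.1, -0.995, 1.138], [0.0, 0.0, 0.0, 1.0]]
{'time': 0.1, 'joints': [-1.323, 0.478, 0.022, 1.556, -0.012, 1.109, -0.083], 'joint_velocities': [-0.0, -0.003, 0.002, -0.001, 0.0, 0.001, -0.001], 'effort': [0.005, -58.409, 1.54, -27.331, -0.054, 0.013, 0.0], 'eef_pos': [0.235, 0.632, 0.183], 'orientation': [[-0.937, 0.348, -0.0], [0.348, 0.937, -0.002], [-0.0, -0.002, -1.0]], 'force': [0.032, 0.81, -0.262], 'wrist_torque': [-0.028, -0.014, 0.034], 'gripper_force': 0.0, 'finger_gap': 0.088}
```

View pics/side0.png

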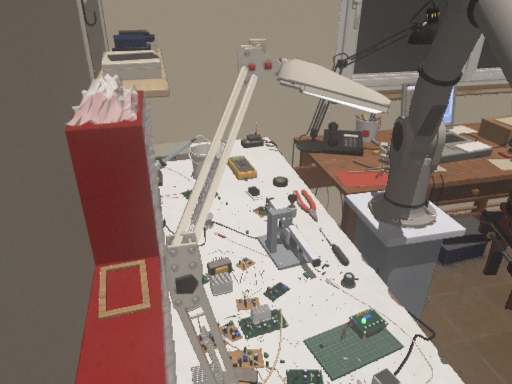

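View pics/top0.png

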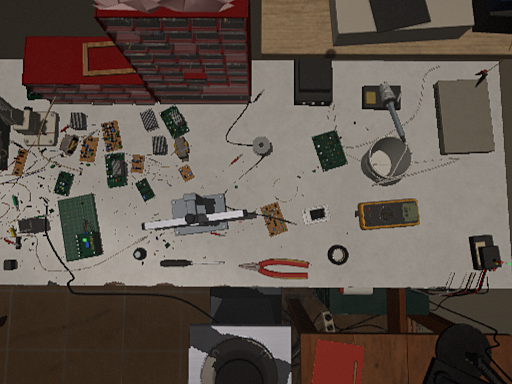

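Run:
```python
from h import *
a=cv2.imread('pics/top0.png')[175:285,120:290]; b=cv2.imread('pics/side0.png')[190:300,220:370]
a=cv2.resize(a,(680,440),interpolation=2)[:300]; a=cv2.resize(cv2.imread('pics/top0.png')[180:250,120:290],(728,300),interpolation=2)
b=cv2.resize(b[0:85],(529,300),interpolation=2)
o=np.zeros((600,728,3),np.uint8);o[:300]=a;o[300:,:529]=b
cv2.imwrite('pics/crop.png',o)
z=np.load('pics/top.npz');W=world('top',z['d']);p=z['p'].astype(int)
# heights map over stand at coarse grid
for v in range(186,246,4): print(v,[int(1000*x) for x in W[v,136:268:4,2]])
print(W[212,200],W[224,150],W[212,264])
```

```text
186 [0, 5, 12, 5, 1, -3, 0, 0, -1, -1, -3, 0, -1, 0, -1, -2, -1, -1, 1, -1, -2, 0, 0, -3, -3, 6, 0, -1, 3, 0, 0, 3, 0]
190 [0, 5, 0, 9, 6, -1, 3, -4, -1, 2, 0, 0, 0, -1, -2, -3, -2, 0, 0, -1, -3, 3, -1, 0, -1, 0, 0, -3, 0, -4, 1, 0, 2]
194 [2, 0, 5, 5, 7, 0, 1, 0, 1, 0, 2, 0, 150, 152, 150, 144, 0, -1, -2, -2, 13, 11, -3, 1, 2, 3, 0, 2, 0, 0, -5, -1, 0]
198 [-1, 2, 16, 6, 7, -2, 0, -2, 0, 0, -1, 0, 149, 152, 150, 150, 74, 10, 10, 11, 10, 11, 12, -3, 0, -1, -6, 1, 0, 0, 0, 0, -1]
202 [-2, -2, -3, -3, 0, 2, 3, 0, -4, 9, 5, 11, 12, 146, 148, 51, 36, 10, 12, 14, 5, 13, 10, 0, 1, 1, 0, 0, 0, -1, 0, -1, 0]
206 [0, -1, -1, 0, -2, 2, 0, 3, -1, 14, 8, 12, 10, 152, 147, 134, 11, 7, 12, 12, 13, 11, 10, 11, 1, -2, -1, 0, 1, 0, 0, 2, 5]
210 [-2, -5, -3, 0, -1, 2, -2, 0, 1, 1, 14, 14, 10, 148, 146, 143, 11, 11, 9, 10, 9, 9, 15, -5, -1, 104, 105, 105, 1, -4, 1, 2, 7]
214 [3, 0, 0, -2, -1, 6, -3, 3, 1, -1, 11, 12, 9, 188, 188, 144, 81, 92, 92, 94, 98, 95, 98, 96, 97, 105, 102, 106, -4, -1, 3, 22, 3]
218 [-4, -1, 0, -1, 0, 0, -1, -1, -2, -2, 80, 86, 85, 190, 190, 155, 91, 92, 95, 96, 95, 96, 98, 1, 0
[... 181 characters left out ...]
, 75, 74, 79, 76, 76, -1, -1, 11, 10, 11, 11, 11, 9, 14, 9, 10, 14, 11, 12, 18, -3, 0, -4, 0, -1, 0, -2, -1, 0, 0]
230 [0, 0, 0, -1, 0, -2, 5, 2, 3, -1, 11, 12, 14, 16, 14, 11, 9, 10, 11, 9, 2, 4, 0, 0, -2, 0, 1, 0, 4, 0, 1, 3, 0]
234 [1, 0, -1, -3, -1, 3, 0, 0, 0, -1, 13, 8, -1, -2, 1, 0, 0, -1, 1, 2, 33, 30, 26, -3, 0, -6, 0, -2, -2, -2, -2, 2, -1]
238 [-1, 1, 10, 0, -1, 0, -2, 2, 0, -2, 0, -1, 0, -1, -1, 0, -3, -1, 0, 0, -4, -2, -2, 0, -1, -2, 0, -1, 0, -1, 1, 0, -2]
242 [10, 1, 0, 5, 1, 0, 2, 1, 0, -1, -4, 0, -5, 3, -3, 0, -1, -1, -3, -2, 0, 1, 0, -3, -3, 0, -1, -1, -2, 0, 0, 1, 0]
[0.50492171 0.12888841 0.01258886] [0.46515852 0.26755243 0.07897565] [ 0.50600224 -0.07518408  0.01402222]
```

View pics/crop.png

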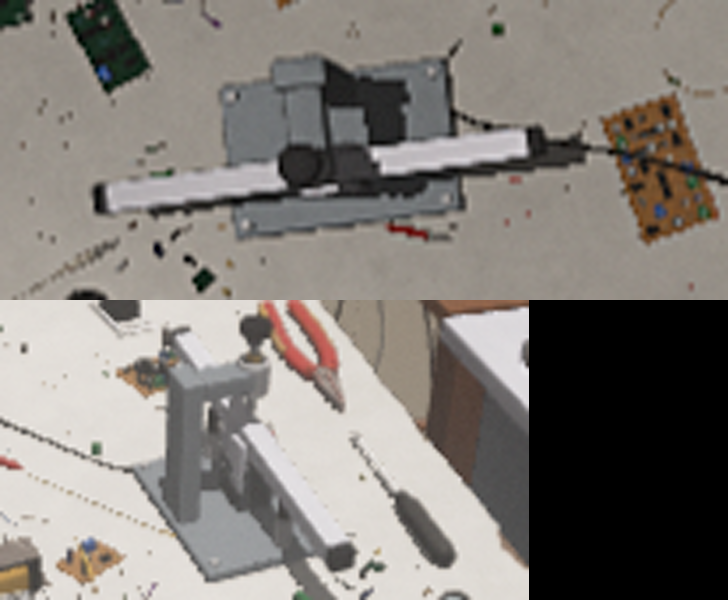

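```bash
cat >> h.py <<'E'
def boom(show=True):
    p,d=get_image('top'); W=world('top',d); x,y,z=W[...,0],W[...,1],W[...,2]
    cap=(z>.183)&(z<.2)&(abs(x-.49)<.08)&(abs(y-.13)<.08)
    uu=cap.nonzero(); 
    roi=(z>.064)&(z<.112)&(x>.42)&(x<.56)&(y>-.08)&(y<.36)
    br=roi&(p.min(2)>140)
    return p,W,cap,roi,br
E
python3 - <<'E'
from h import *
p,W,cap,roi,br=boom()
c=W[cap]; print('cap',cap.sum(),c.mean(0),(c.min(0)+c.max(0))/2,np.ptp(c,axis=0))
B=W[br]; print(br.sum(),np.ptp(B,axis=0))
m=B.mean(0);u=np.linalg.svd(B-m,full_matrices=False)[2][0]; u*=np.sign(u[1]); print('axis',m,u,np.degrees(np.arctan2(-u[0],u[1])))
n=np.array([-u[1],u[0],0]); 
A=W[roi]; off=(A-m)@n; A=A[abs(off)<.013]; s=(A-m)@u; print('all ext',s.min(),s.max(), 'white', ((B-m)@u).min(),((B-m)@u).max())
h=np.linalg.norm(n);print('width',np.percentile((B-m)@n/h,[2,50,98]))
k=(W[cap].mean(0)-m)@u; print('cap s',k, 'lateral',(c.mean(0)-m)@n/h)
pl=(W[...,2]>.008)&(W[...,2]<.016)&(abs(W[...,0]-.49)<.1)&(abs(W[...,1]-.13)<.12)
m8=cv2.morphologyEx(pl.astype(np.uint8),cv2.MORPH_OPEN,np.ones((3,3)))
Q=W[m8>0][:,:2].astype(np.float32); r=cv2.minAreaRect(Q*1000); print(r)
E
```

```text
cap 84 [0.4817637  0.12919765 0.18889421] [0.48205566 0.1293169  0.18850103] [0.02428594 0.02480108 0.01014213]
490 [0.05433329 0.29444417 0.03968206]
axis [0.48037318 0.13735193 0.08889719] [-0.13189213  0.98644277 -0.09764802] 7.6155538734409145
all ext -0.16070994910039887 0.1586723254328594 white -0.14829322538486514 0.15138822863542695
width [-0.00956218 -0.00016041  0.01006015]
cap s -0.017991643049457832 lateral -0.0002976085765914114
((499.8171081542969, 131.6875457763672), (114.42101287841797, 169.1237030029297), 7.473816394805908)
```

Request:
{"method": "step_arm", "body": {
  "rows": [
    [[0,0,0],[0,0,7.75],0.4],
    [[0,0,0],[0,0,7.75],0.4],
    [[0,0,0],[0,0,7.75],0.4],
    [[0,0,0],[0,0,7.75],0.4],
    [[0,0,0],[0,0,7.75],0.4],
    [[0,0,0],[0,0,7.75],0.4],
    [[0,0,0],[0,0,7.75],0.4],
    [[0,0,0],[0,0,7.75],0.4]
  ],
  "force": 8
}}

```text
time: 0.95
eef_pos: [0.235, 0.6325, 0.1831]
orientation: [[-0.127, 0.992, -0.0], [0.992, 0.127, -0.001], [-0.001, -0.0, -1.0]]
force: [-0.5, -0.7, 1.4]
finger_gap: 0.0529
gripper_force: 0.0
```

Request:
{"method": "step_arm", "body": {
  "rows": [
    [[-0.0386,0.018,0],[0,0,0],0.4],
    [[-0.0386,0.018,0],[0,0,0],0.4],
    [[-0.0386,0.018,0],[0,0,0],0.4],
    [[-0.0386,0.018,0],[0,0,0],0.4],
    [[-0.0386,0.018,0],[0,0,0],0.4],
    [[-0.0386,0.018,0],[0,0,0],0.4],
    [[-0.0386,0.018,0],[0,0,0],0.4],
    [[-0.0386,0.018,0],[0,0,0],0.4]
  ]
}}

```text
time: 1.75
eef_pos: [0.4193, 0.3441, 0.1834]
orientation: [[-0.133, 0.991, -0.0], [0.991, 0.133, 0.0], [0.0, -0.0, -1.0]]
force: [1.4, -0.5, 0.8]
finger_gap: 0.0526
gripper_force: 0.0
```

Request:
{"method": "step_arm", "body": {
  "rows": [
    [[-0.0386,0.018,0],[0,0,0],0.4],
    [[-0.0386,0.018,0],[0,0,0],0.4],
    [[0,0,0],[0,-2.8,0],0.4],
    [[0,0,0],[0,-2.8,0],0.4],
    [[0,0,0],[0,0,0],0.4],
    [[0,0,0],[0,0,0],0.4]
  ]
}}

```text
time: 2.35
eef_pos: [0.4643, 0.2743, 0.1832]
orientation: [[-0.133, 0.991, 0.012], [0.986, 0.134, -0.096], [-0.097, -0.001, -0.995]]
force: [-1.1, -1.2, -0.2]
finger_gap: 0.0525
gripper_force: 0.0
```

Run:
```python
from h import *
p,d=snap('side','side1')
s=read_state();print(s['eef_pos'],s['orientation'],s['force'])
cv2.imwrite('pics/c1.png',cv2.resize(p[150:300,200:400,::-1],(800,600),interpolation=2))
```

```text
[0.46444228 0.27385336 0.18325752] [[-1.32203005e-01  9.91144337e-01  1.24606521e-02]
 [ 9.86463688e-01  1.32788251e-01 -9.62116031e-02]
 [-9.70142138e-02 -4.27482234e-04 -9.95282904e-01]] [ 0.52447141 -0.2073727  -0.11489605]
```

View pics/c1.png

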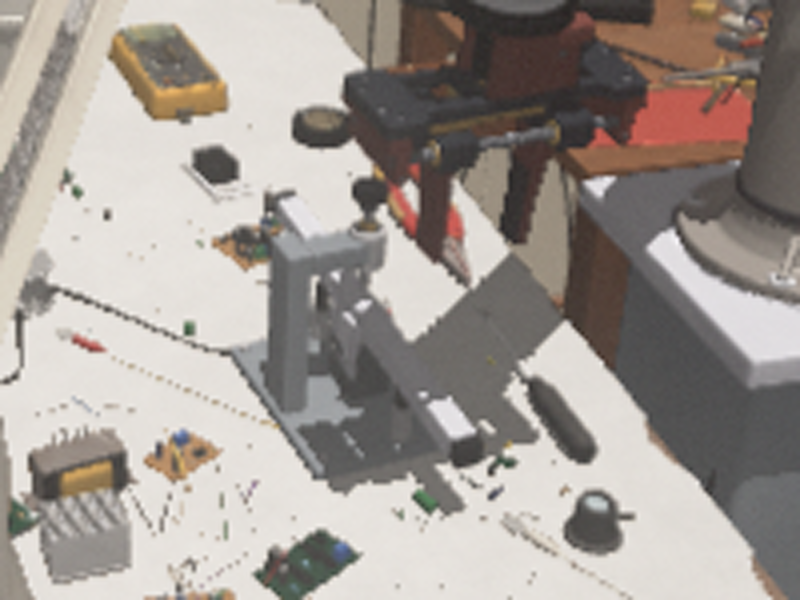

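Request:
{"method": "step_arm", "body": {
  "rows": [
    [[0.0024,-0.0005,0.03],[0,0,0],0.4],
    [[0.0024,-0.0005,0.03],[0,0,0],0.4],
    [[0.0024,-0.0005,0.03],[0,0,0],0.4],
    [[0.0024,-0.0005,0.025],[0,0,0],0.4],
    [[0.0019,-0.0005,0.0215],[0,0,0],0.4],
    [[0,0,0],[0,0,0],0.4],
    [[0,0,0],[0,0,0],0.4]
  ]
}}

```text
time: 3.1
eef_pos: [0.4627, 0.2714, 0.0469]
orientation: [[-0.131, 0.991, 0.013], [0.987, 0.132, -0.097], [-0.098, -0.0, -0.995]]
force: [-0.0, 0.2, 0.3]
finger_gap: 0.053
gripper_force: 0.0
```

```bash
cat >> h.py <<'E'
def favg(n=16):
    F=[];T=[]
    for i in range(n):
        get_image('side'); s=read_state(); F.append(s['force']);T.append(s['wrist_torque'])
    F=np.array(F);T=np.array(T)
    print('F',F.mean(0).round(3),'sd',F.std(0).round(2),'T',T.mean(0).round(4),'sd',T.std(0).round(3),'tcp',s['eef_pos'].round(4),'t',s['time'])
E
python3 -c "
from h import *
favg()"
```

```text
F [0.239 0.026 0.058] sd [0.42 0.44 0.46] T [0.0217 0.075  0.0057] sd [0.037 0.027 0.024] tcp [0.4624 0.2718 0.0464] t 3.9
```

Request:
{"method": "step_arm", "body": {
  "rows": [
    [[0,0,0],[0,0,0],0.7],
    [[0,0,0],[0,0,0],0.85],
    [[0,0,0],[0,0,0],1],
    [[0,0,0],[0,0,0],1],
    [[0,0,0],[0,0,0],1]
  ],
  "force": 8
}}

```text
time: 4.4
eef_pos: [0.4625, 0.2718, 0.0465]
orientation: [[-0.132, 0.991, 0.013], [0.986, 0.132, -0.097], [-0.098, 0.0, -0.995]]
force: [-0.3, 0.6, -1.1]
finger_gap: 0.0161
gripper_force: 0.0
```

```bash
python3 -c "
from h import *
favg(8)"
```

```text
F [0.05  0.28  0.098] sd [0.21 0.75 0.44] T [ 0.0407  0.0526 -0.0052] sd [0.024 0.039 0.024] tcp [0.4625 0.2718 0.0465] t 4.8
```

Run:
```python
from h import *
s=read_state();print(s['finger_gap'],s['gripper_force'])
p,d=snap('side','side2')
cv2.imwrite('pics/c2.png',cv2.resize(p[190:290,240:390,::-1],(800,533),interpolation=2))
```

```text
0.0006184372150142142 0.0
```

View pics/c2.png

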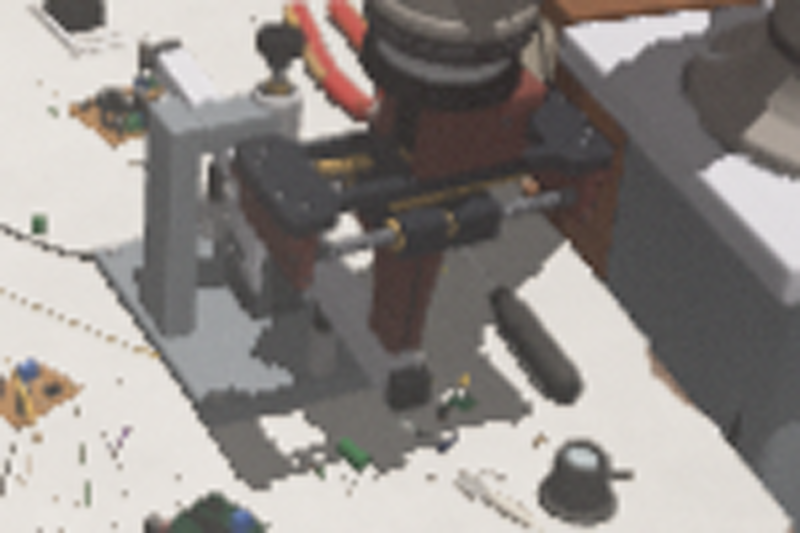

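```bash
cat >> h.py <<'E'
def proj(n,P):
    m=camera_model(n);E=np.linalg.inv(np.array(m['extrinsics']));c=E[:3,:3]@P+E[:3,3]
    return np.array([m['fx']*c[0]/c[2]+m['cx'],m['fy']*c[1]/c[2]+m['cy'],c[2]]).round(3)
E
python3 - <<'E'
from h import *
s=read_state();t=np.array(s['eef_pos']);R=np.array(s['orientation']);print('tcp',proj('side',t),proj('side',t-R[:,2]*.03),s['joints'])
m=np.array([.48037,.13735,.0889]);u=np.array([-.1319,.98644,-.0976])
for q in(-.16,.10,.14,.16):print(q,proj('side',m+q*u),proj('top',m+q*u))
W=world('side',np.load('pics/side.npz')['d'])
for x,y in((317,261),(317,252),(315,245),(305,250),(300,245),(296,240)):print(x,y,W[y,x].round(3))
p,W,cap,roi,br=boom()
print(s['time'])
cv2.imwrite('pics/t2.png',cv2.resize(p[170:260,120:280,::-1],(800,450),interpolation=2))
E
```

```text
tcp [310.917 263.172   1.091] [312.295 255.153   1.075] [-0.99422453  0.47409766  0.36864627  1.98946815 -0.11757569  0.75870996
 -0.4386748 ]
-0.16 [269.277 196.942   1.306] [246.087 212.01    1.033]
0.1 [305.617 246.385   1.105] [160.534 223.383   1.056]
0.14 [312.413 255.631   1.074] [147.705 225.088   1.06 ]
0.16 [315.959 260.457   1.059] [141.323 225.936   1.062]
317 261 [0.457 0.298 0.073]
317 252 [0.456 0.289 0.097]
315 245 [0.466 0.293 0.124]
305 250 [0.473 0.247 0.075]
300 245 [0.476 0.215 0.071]
296 240 [0.535 0.33  0.176]
4.85
```

View pics/t2.png

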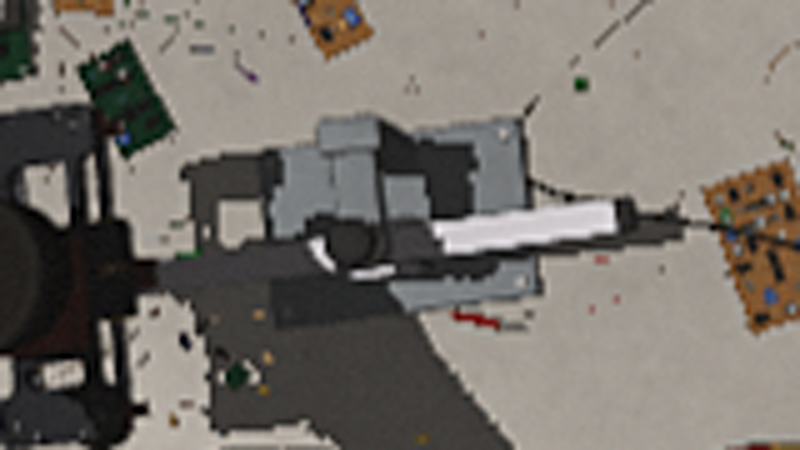

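Run:
```python
from h import *
print('c1 tcp',proj('side',np.array([.4644,.2738,.1833])), 'now end cap centre', proj('side',np.array([.459,.295,.063])))
p,d=get_image('side');W=world('side',d)
for y in range(236,275,2):
    print(y,' '.join('%3d/%3d/%3d'%tuple(W[y,x]*1000) for x in range(304,330,3)))
for y in range(244,268,2):
    print(y,' '.join('%3d,%3d,%3d'%tuple(p[y,x]) for x in range(304,330,3)))
s=read_state();print(s['finger_gap'],s['gripper_force'],s['eef_pos'])
```

```text
c1 tcp [314.621 222.18    1.025] now end cap centre [315.704 263.424   1.064]
236 509/317/176 502/319/176 474/274/141 482/311/167 479/321/174 470/320/172 460/317/168 341/ 96/  1 331/ 98/  0
238 459/202/ 83 403/ 95/  2 472/273/133 472/290/146 478/322/168 456/293/145 447/291/142 344/104/ -1 343/124/ 12
240 462/209/ 81 405/101/ -1 472/272/127 472/291/140 465/295/141 456/294/139 445/289/134 348/115/  0 340/119/  0
242 465/218/ 81 457/219/ 81 470/270/119 471/291/133 464/293/133 452/287/128 363/126/  1 352/124/ -1 343/127/  0
244 467/224/ 79 460/228/ 80 470/270/112 470/289/125 461/290/124 454/293/126 367/133/  0 359/140/  2 349/140/  0
246 471/234/ 79 463/237/ 81 471/273/107 469/289/119 462/292/119 452/290/117 371/143/  0 362/146/  0 353/150/  1
248 473/240/ 78 466/245/ 80 470/274/101 469/290/112 459/287/109 450/288/108 376/156/  1 366/157/  0 356/156/ -1
250 472/240/ 70 468/250/ 77 469/272/ 93 469/291/106 458/286/102 449/287/101 380/166/  1 371/167/  0 361/168/  0
252 473/242/ 65 471/258/ 76 469/274/ 88 468/290/ 99 458/288/ 96 392/170/  0 384/174/  0 376/178/  1 366/180/  1
254 448/186/ 1
[... 1922 characters left out ...]
106,106  94, 85, 86 103,100,101 128,125,121 106,104,100 111,106,103 107,104,100
258  86, 87, 86  93, 91, 93 107,106,106 110,108,110  97, 96, 96  90, 87, 85 106,103,100 110,107,103 109,105,102
260  84, 83, 83  87, 87, 87 107,105,106  68, 66, 66  66, 64, 62  72, 71, 72 109,105,102 107,103,100 109,107,102
262  87, 88, 88  87, 87, 88 103,102,102  61, 59, 58  66, 65, 63  62, 60, 59 109,105,102 109,105,100 108,105,100
264 106,103,101 113,110,106 110,107,104  64, 63, 60  62, 61, 59  64, 62, 61 141,136,131  94,104, 94  92, 96, 87
266 112,108,105 112,109,105 109,106,104  75, 71, 70  73, 70, 70 101, 98, 95  81, 80, 78  94, 99, 91  85, 92, 80
0.0005611942683781445 0.0 [0.46244979 0.27176942 0.04646805]
```

Request:
{"method": "step_arm", "body": {
  "rows": [
    [[0,0,-0.03],[0,0,0],1],
    [[0,0,-0.03],[0,0,0],1],
    [[0,0,0],[0,0,0],1],
    [[0,0,0],[0,0,0],1]
  ]
}}

```text
time: 5.35
eef_pos: [0.4619, 0.278, 0.1066]
orientation: [[-0.132, 0.991, 0.014], [0.987, 0.133, -0.096], [-0.097, 0.001, -0.995]]
force: [-0.1, 0.8, -0.6]
finger_gap: 0.0004
gripper_force: 0.0
```

Run:
```python
from h import *
p,d=snap('side','side3');W=world('side',d);s=read_state();t=np.array(s['eef_pos']);R=np.array(s['orientation'])
print(t,s['finger_gap'],proj('side',t),'side proj of tcp')
M=(p[...,0].astype(int)-p[...,2]>8)&(W[...,1]>.2)&(W[...,1]<.33)&(abs(W[...,0]-.46)<.04)&(W[...,2]>.06)&(W[...,2]<.2)
q=(W[M]-t)@R
for a in np.arange(-.1,.03,.005):
    k=(q[:,2]>=a)&(q[:,2]<a+.005)
    if k.sum(): print(round(a,3),k.sum(),np.round(q[k].min(0)*1000),np.round(q[k].max(0)*1000))
p,d=get_image('top');W=world('top',d)
print('boom pts still', proj('top',t))
cv2.imwrite('pics/c3.png',cv2.resize(np.load('pics/side.npz')['p'][190:290,240:390,::-1],(800,533),interpolation=2))
```

```text
[0.46129958 0.27746452 0.10580247] 0.0004924106527095836 [313.81  246.955   1.059] side proj of tcp
-0.1 4 [ 12. -11. -96.] [ 13.   6. -95.]
-0.095 19 [ -8. -14. -94.] [ 14.  14. -90.]
-0.09 13 [ -7. -10. -90.] [ 13.  12. -85.]
-0.085 25 [ -7. -11. -85.] [ 15.  12. -80.]
-0.08 15 [ -7.  -8. -79.] [ 14.  11. -75.]
-0.075 17 [ -5.  -9. -75.] [ 14.  10. -70.]
-0.07 11 [ -4. -10. -70.] [ 13.  11. -65.]
-0.065 14 [ -7.  -7. -64.] [ 14.   9. -61.]
-0.06 18 [-10. -10. -60.] [ 13.   9. -55.]
-0.055 19 [ -9.  -7. -55.] [ 14.   9. -50.]
-0.05 15 [ -8. -12. -50.] [ 15.  10. -46.]
-0.045 11 [ -8.  -8. -45.] [ 13.   9. -41.]
0.025 1 [-72. -11.  29.] [-72. -11.  29.]
boom pts still [143.838 225.193   1.03 ]
```

View pics/c3.png

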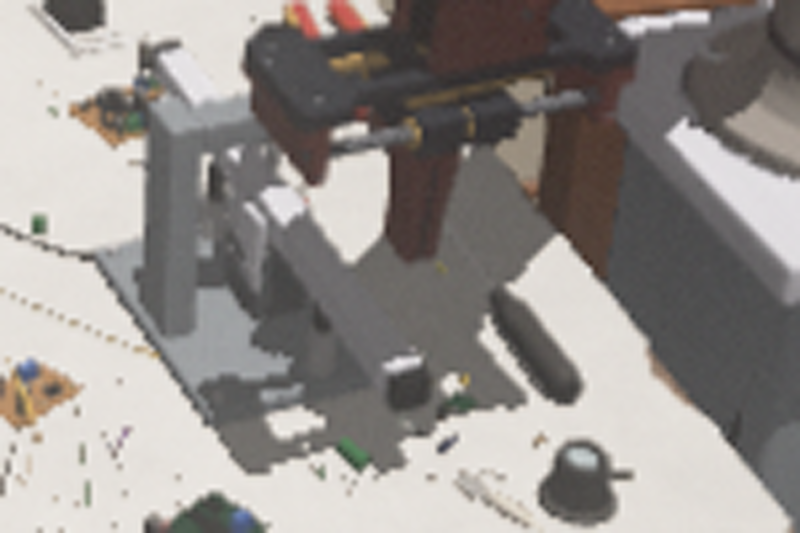

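Run:
```python
from h import *
z=np.load('pics/side.npz');W=world('side',z['d']);t=np.array([.46130,.27746,.10580]);R=np.array([[-.132,.991,.013],[.987,.132,-.096],[-.097,.001,-.995]])
Q=(W-t)@R*1000
for y in range(228,246): print(y,' '.join('%3d/%3d/%3d'%tuple(Q[y,x]) if abs(Q[y,x,1])<60 else '    -    ' for x in range(309,328,2)))
```

```text
228     -         -      -6/  8/-62   5/ 10/-71  13/  9/-78  14/  4/-77  13/ -2/-74  13/ -8/-73     -         -    
229     -         -      -8/  6/-56   1/  7/-65  10/  7/-72  13/  3/-73  13/ -3/-71  12/ -9/-69     -         -    
230     -         -      -5/  8/-56   2/  7/-62  12/  7/-70  12/  2/-69  11/ -4/-66     -         -         -    
231     -         -      -3/  8/-54   4/  8/-60  12/  7/-67  10/  0/-63  10/ -6/-61     -         -         -    
232     -         -      -2/  9/-52   6/  8/-59  11/  6/-62  10/  0/-59  12/ -5/-60     -         -         -    
233     -         -       0/  9/-50   6/  8/-55  13/  7/-61  11/  0/-57  12/ -5/-57     -         -         -    
234     -         -       0/  9/-47   7/  8/-52  11/  4/-55  10/ -1/-52  12/ -6/-52     -         -         -    
235     -         -       1/ 10/-45   6/  7/-49  13/  6/-54  13/  0/-52  10/ -8/-47     -         -         -    
236     -         -         -       8/  8/-47  13/  5/-50  11/ -2/-46  13/ -7/-47     -         -         -    
237     -         -         -       8/  7/-44  13/  4/-46  11/ -2/-43  1
[... 171 characters left out ...]
   -         -         -         -         -         -         -         -    
240     -         -         -         -         -         -         -         -         -         -    
241     -         -         -         -         -         -         -         -         -         -    
242     -         -         -         -         -         -         -         -         -         -    
243     -         -         -         -         -         -         -         -         -         -    
244     -         -         -         -         -         -         -         -         -         -    
245 -42/-12/ 31     -         -         -         -         -         -         -         -         -
```

Request:
{"method": "step_arm", "body": {
  "rows": [
    [[0,0,0],[0,0,0],0.4],
    [[0,0,0],[0,0,0],0.4],
    [[0,0,0],[0,0,0],0.4],
    [[0,0,0],[0,0,0],0.4],
    [[0,0,0],[0,0,0],0.4],
    [[0,0,0.02],[0,0,0],0.4],
    [[0,0,0.02],[0,0,0],0.4],
    [[0,0,0.015],[0,0,0],0.4]
  ]
}}

```text
time: 6.25
eef_pos: [0.4621, 0.2721, 0.0505]
orientation: [[-0.132, 0.991, 0.013], [0.986, 0.133, -0.097], [-0.098, -0.0, -0.995]]
force: [-0.2, 1.6, -0.3]
finger_gap: 0.0523
gripper_force: 0.0
```

Request:
{"method": "step_arm", "body": {
  "rows": [
    [[0,0,0.01],[0,0,0],0.4],
    [[0,0,0.01],[0,0,0],0.4],
    [[0,0,0.01],[0,0,0],0.4],
    [[0,0,0.01],[0,0,0],0.4],
    [[0,0,0.005],[0,0,0],0.4],
    [[0,0,0],[0,0,0],0.4]
  ]
}}

```text
time: 6.85
eef_pos: [0.4626, 0.2676, 0.006]
orientation: [[-0.132, 0.991, 0.012], [0.986, 0.132, -0.097], [-0.098, -0.001, -0.995]]
force: [0.9, -0.0, -0.3]
finger_gap: 0.0525
gripper_force: 0.0
```

Run:
```python
from h import *
favg()
```

```text
F [-0.124 -0.004 -0.017] sd [0.37 0.55 0.55] T [0.0264 0.0882 0.0026] sd [0.034 0.025 0.024] tcp [0.463  0.2679 0.0067] t 7.65
```

Request:
{"method": "step_arm", "body": {
  "rows": [
    [[0,0,0],[0,0,0],0.7],
    [[0,0,0],[0,0,0],0.7],
    [[0,0,0],[0,0,0],0.7],
    [[0,0,0],[0,0,0],0.8],
    [[0,0,0],[0,0,0],0.9],
    [[0,0,0],[0,0,0],1],
    [[0,0,0],[0,0,0],1]
  ],
  "force": 8
}}

```text
time: 8.35
eef_pos: [0.4626, 0.268, 0.0066]
orientation: [[-0.132, 0.991, 0.012], [0.986, 0.132, -0.097], [-0.098, -0.001, -0.995]]
force: [-1.1, 1.5, -0.1]
finger_gap: 0.0202
gripper_force: 8.0
```

Run:
```python
from h import *
favg(8)
s=read_state();print(s['finger_gap'],s['gripper_force'])
```

```text
F [-1.652  0.605  0.07 ] sd [0.48 0.56 0.41] T [ 0.1244  0.4384 -0.1562] sd [0.039 0.046 0.024] tcp [0.4627 0.268  0.0066] t 8.75
0.020157140988198964 7.9885029047727585
```

Request:
{"method": "step_arm", "body": {
  "rows": [
    [[0.0007,-0.0002,-0.0018],[0,0.7,0],1],
    [[0.0007,-0.0002,-0.0018],[0,0.7,0],1],
    [[0.0007,-0.0002,-0.0018],[0,0.7,0],1],
    [[0.0007,-0.0002,-0.0018],[0,0.7,0],1],
    [[0.0007,-0.0002,-0.0018],[0,0.7,0],1],
    [[0.0007,0,-0.0018],[0,0.7,0],1],
    [[0.0007,0,-0.0018],[0,0.7,0],1],
    [[0,0,0],[0,0,0],1]
  ]
}}

```text
time: 9.55
eef_pos: [0.4615, 0.2728, 0.0192]
orientation: [[-0.131, 0.991, 0.002], [0.991, 0.131, -0.012], [-0.012, 0.0, -1.0]]
force: [-0.2, -1.1, -3.5]
finger_gap: 0.0199
gripper_force: 8.0
```

```bash
cat >> h.py <<'E'
def meas():
    p,W,cap,roi,br=boom(); u=np.array([-.1325,.9911,0]);n=np.array([.9911,.1325,0]);k=np.array([.4818,.1292,.07])
    A=W[roi&(W[...,2]<.11)&(abs((W-k)@n)<.012)]; s=(A-k)@u
    w=br&(abs((W-k)@n)<.009); B=W[w]-k; sl=np.polyfit(B@u,B[:,2],1)
    print('s range',s.min().round(4),s.max().round(4),'slope',sl.round(4),'n',len(B),'lat',((B)@n).mean().round(4),'whites',(B@u).min().round(4),(B@u).max().round(4))
    return p
E
python3 - <<'E'
from h import *
meas(); favg(16)
E
```

```text
s range -0.1537 0.1467 slope [-0.0087  0.0192] n 197 lat -0.0008 whites -0.142 0.1458
F [-0.128 -1.775 -2.767] sd [0.4  0.61 0.43] T [-0.3903  0.0733 -0.0406] sd [0.035 0.035 0.03 ] tcp [0.4612 0.2735 0.0189] t 10.4
```

Request:
{"method": "step_arm", "body": {
  "rows": [
    [[-0.005,0,0],[0,0,0],1],
    [[-0.008,0,0],[0,0,0],1],
    [[-0.008,0,0],[0,0,0],1],
    [[-0.008,0,0],[0,0,0],1],
    [[-0.008,0,0],[0,0,0],1],
    [[-0.008,0,0],[0,0,0],1],
    [[-0.005,0,0],[0,0,0],1],
    [[0,0,0],[0,0,0],1]
  ]
}}

```text
time: 11.2
eef_pos: [0.4681, 0.2222, 0.0196]
orientation: [[-0.131, 0.991, 0.002], [0.991, 0.131, -0.013], [-0.013, -0.0, -1.0]]
force: [0.2, -1.3, -0.4]
finger_gap: 0.0202
gripper_force: 8.0
```

Run:
```python
from h import *
meas(); favg(16)
```

```text
s range -0.205 0.092 slope [-0.0062  0.0195] n 319 lat 0.0001 whites -0.1931 -0.0375
F [ 0.717 -3.436 -0.555] sd [0.56 0.57 0.46] T [-0.7996 -0.0756  0.0181] sd [0.046 0.048 0.041] tcp [0.4677 0.2238 0.0195] t 12.05
```

Request:
{"method": "step_arm", "body": {
  "rows": [
    [[-0.002,0,0],[0,0,0],1],
    [[-0.002,0,0],[0,0,0],1],
    [[-0.002,0,0],[0,0,0],1],
    [[0,0,0],[0,0,0],1],
    [[0,0,0],[0,0,0],1]
  ]
}}

```text
time: 12.55
eef_pos: [0.469, 0.2185, 0.0198]
orientation: [[-0.133, 0.991, 0.002], [0.991, 0.133, -0.011], [-0.012, 0.001, -1.0]]
force: [0.8, 4.0, -0.2]
finger_gap: 0.0199
gripper_force: 8.0
```

Run:
```python
from h import *
favg(16);meas()
```

```text
F [ 0.545  3.571 -0.057] sd [0.62 0.39 0.42] T [ 0.7714 -0.0366  0.0792] sd [0.036 0.065 0.039] tcp [0.4688 0.218  0.0197] t 13.35
s range -0.2094 0.0866 slope [-0.0046  0.0195] n 322 lat -0.0003 whites -0.1975 -0.0432
```

Request:
{"method": "step_arm", "body": {
  "rows": [
    [[0,0,0],[0,0,0],0.7],
    [[0,0,0],[0,0,0],0.65],
    [[0,0,0],[0,0,0],0.6],
    [[0,0,0],[0,0,0],0.6],
    [[0,0,0],[0,0,0],0.6]
  ]
}}

```text
time: 13.9
eef_pos: [0.4685, 0.2176, 0.0196]
orientation: [[-0.132, 0.991, 0.001], [0.991, 0.132, -0.012], [-0.013, -0.0, -1.0]]
force: [-0.3, 0.0, -0.0]
finger_gap: 0.0352
gripper_force: 0.0
```

Run:
```python
from h import *
meas();favg(4);meas(); print(read_state()['finger_gap'])
```

```text
s range -0.2081 0.0882 slope [-0.0951  0.0196] n 324 lat -0.0001 whites -0.1949 0.0876
F [0.353 0.086 0.316] sd [0.29 0.37 0.24] T [-0.0498  0.0259 -0.006 ] sd [0.055 0.022 0.037] tcp [0.4686 0.2179 0.0196] t 14.15
s range -0.2083 0.0885 slope [-0.1003  0.019 ] n 327 lat -0.0001 whites -0.1949 0.0879
0.035225905428278664
```

Request:
{"method": "step_arm", "body": {
  "rows": [
    [[-0.0007,0,0.0013],[0,-0.7,0],0.6],
    [[-0.0007,0,0.0013],[0,-0.7,0],0.6],
    [[-0.0007,0,0.0013],[0,-0.7,0],0.6],
    [[-0.0007,0,0.0013],[0,-0.7,0],0.6],
    [[-0.0007,0,0.0013],[0,-0.7,0],0.6],
    [[-0.0007,0,0.0013],[0,-0.7,0],0.6],
    [[-0.0007,0,0.0013],[0,-0.7,0],0.6],
    [[0,0,0],[0,0,0],0.75]
  ]
}}

```text
time: 15.0
eef_pos: [0.4691, 0.213, 0.0105]
orientation: [[-0.133, 0.991, 0.013], [0.986, 0.133, -0.097], [-0.098, -0.0, -0.995]]
force: [-0.1, 0.5, 0.1]
finger_gap: 0.0303
gripper_force: 0.0
```

Request:
{"method": "step_arm", "body": {
  "rows": [
    [[0,0,0],[0,0,0],0.9],
    [[0,0,0],[0,0,0],1],
    [[0,0,0],[0,0,0],1],
    [[0,0,0],[0,0,0],1]
  ]
}}

```text
time: 15.4
eef_pos: [0.4695, 0.2126, 0.0109]
orientation: [[-0.132, 0.991, 0.013], [0.987, 0.132, -0.096], [-0.097, 0.0, -0.995]]
force: [-0.0, 0.2, -0.3]
finger_gap: 0.0199
gripper_force: 8.0
```

Request:
{"method": "step_arm", "body": {
  "rows": [
    [[-0.0002,0,-0.0013],[0,0.7,0],1],
    [[-0.0002,0,-0.0013],[0,0.7,0],1],
    [[-0.0002,0,-0.0013],[0,0.7,0],1],
    [[-0.0002,0,-0.0013],[0,0.7,0],1],
    [[-0.0002,0,-0.0013],[0,0.7,0],1],
    [[-0.0002,0,-0.0013],[0,0.7,0],1],
    [[-0.0002,0,-0.0013],[0,0.7,0],1],
    [[0,0,0],[0,0,0],1]
  ]
}}

```text
time: 16.2
eef_pos: [0.4697, 0.211, 0.0202]
orientation: [[-0.131, 0.991, 0.002], [0.991, 0.131, -0.012], [-0.012, 0.0, -1.0]]
force: [-0.2, 2.1, -0.7]
finger_gap: 0.0199
gripper_force: 8.0
```

Run:
```python
from h import *
favg(8);meas()
```

```text
F [ 0.322 -0.346  0.457] sd [0.42 0.87 0.16] T [-0.172  -0.0475  0.0283] sd [0.224 0.051 0.037] tcp [0.4695 0.211  0.0199] t 16.6
s range -0.2119 0.0776 slope [0.0112 0.0188] n 310 lat -0.0001 whites -0.2035 -0.0489
```

Request:
{"method": "step_arm", "body": {
  "rows": [
    [[0,0,0],[0,0,0],0.72],
    [[0,0,0],[0,0,0],0.65],
    [[0,0,0],[0,0,0],0.6],
    [[0,0,0],[0,0,0],0.6],
    [[0,0,0],[0,0,0],0.6]
  ]
}}

```text
time: 17.15
eef_pos: [0.4694, 0.2119, 0.0199]
orientation: [[-0.133, 0.991, 0.002], [0.991, 0.133, -0.012], [-0.012, -0.0, -1.0]]
force: [-0.3, 0.0, 0.2]
finger_gap: 0.035
gripper_force: 0.0
```

Run:
```python
from h import *
meas();favg(4);meas(); print(read_state()['finger_gap'])
```

```text
s range -0.2118 0.0802 slope [0.0142 0.0194] n 310 lat -0.0001 whites -0.2035 -0.0487
F [0.001 0.216 0.335] sd [0.38 0.47 0.18] T [-0.0443  0.0473 -0.0066] sd [0.012 0.015 0.035] tcp [0.4695 0.2118 0.0199] t 17.4
s range -0.2117 0.0802 slope [0.0023 0.0191] n 308 lat 0.0 whites -0.2035 -0.0487
0.034849692550762354
```

Request:
{"method": "step_arm", "body": {
  "rows": [
    [[0,0,0],[0,0,0],0.5],
    [[0,0,0],[0,0,0],0.5],
    [[0,0,-0.01],[0,0,0],0.5],
    [[0,0,-0.02],[0,0,0],0.5],
    [[0,0,-0.03],[0,0,0],0.5],
    [[0,0,-0.04],[0,0,0],0.5],
    [[0,0,-0.04],[0,0,0],0.5],
    [[0,0,-0.04],[0,0,0],0.5]
  ]
}}

```text
time: 18.25
eef_pos: [0.4689, 0.2136, 0.2023]
orientation: [[-0.132, 0.991, 0.002], [0.991, 0.132, -0.012], [-0.012, 0.0, -1.0]]
force: [0.8, 0.9, 0.4]
finger_gap: 0.0436
gripper_force: 0.0
```

Request:
{"method": "step_arm", "body": {
  "rows": [
    [[0.02,0,-0.02],[0,0,0],0.8],
    [[0.02,0,0],[0,-0.35,0],1],
    [[0.02,0,0],[0,-0.35,0],1],
    [[0,0,0],[0,0,0],1],
    [[0,0,0],[0,0,0],1],
    [[0,0,0],[0,0,0],1],
    [[0,0,0],[0,0,0],1],
    [[0,0,0],[0,0,0],1]
  ]
}}

```text
time: 19.05
eef_pos: [0.4614, 0.2728, 0.2191]
orientation: [[-0.131, 0.991, 0.003], [0.991, 0.131, -0.024], [-0.025, -0.0, -1.0]]
force: [-0.2, -0.2, -0.6]
finger_gap: 0.0006
gripper_force: 0.0
```

Run:
```python
from h import *
p=meas();q,d=snap('side','side4');s=read_state();t=np.array(s['eef_pos']);R=np.array(s['orientation']);print(t,R.round(3),s['finger_gap'],s['time'])
W=world('side',d);Q=(W-t)@R*1000
M=(abs(Q[...,0])<20)&(abs(Q[...,1])<20)&(Q[...,2]>-85)&(Q[...,2]<10);q2=Q[M]
for a in range(-60,10,4):
    k=(q2[:,2]>=a)&(q2[:,2]<a+4)
    if k.sum():print(a,k.sum(),q2[k].min(0).round(),q2[k].max(0).round())
o=np.zeros((600,800,3),np.uint8);o[:300]=cv2.resize(p[180:240,120:280,::-1],(800,300),interpolation=2);o[300:,:600]=cv2.resize(q[180:280,220:420,::-1],(600,300),interpolation=2)
cv2.imwrite('pics/c4.png',o)
```

```text
s range -0.2117 0.1045 slope [0.0074 0.0195] n 345 lat 0.0002 whites -0.2034 0.0813
[0.46133307 0.27315699 0.21910001] [[-0.132  0.991  0.003]
 [ 0.991  0.132 -0.024]
 [-0.024 -0.    -1.   ]] 0.0006086638789066484 19.15
-60 16 [ -9. -11. -60.] [ 13.   8. -56.]
-56 15 [ -7.  -8. -56.] [ 13.   9. -52.]
-52 15 [-10.  -8. -52.] [ 14.   9. -48.]
-48 15 [ -9.  -8. -48.] [ 14.   9. -44.]
-44 17 [ -9.  -9. -44.] [ 17.   8. -40.]
-40 1 [ 11.  -2. -39.] [ 11.  -2. -39.]
```

View pics/c4.png

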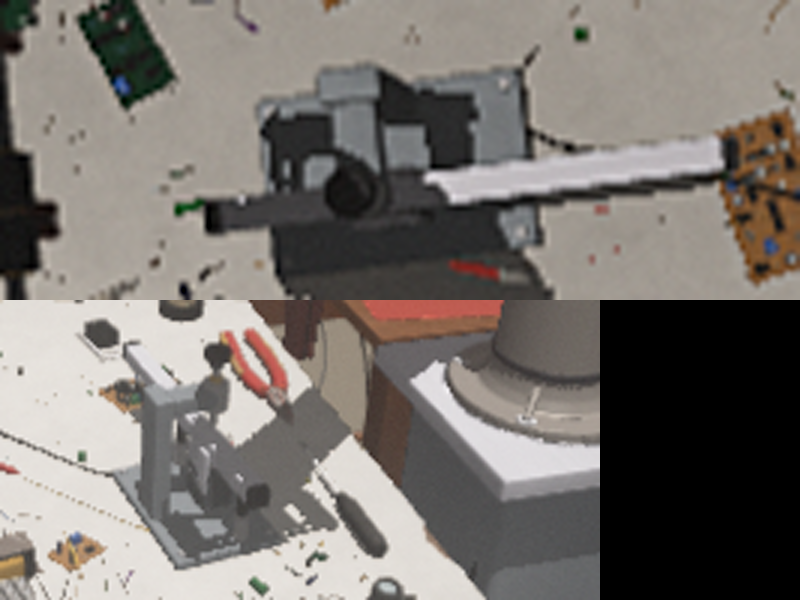

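Request:
{"method": "step_arm", "body": {
  "rows": [
    [[0,0,0],[0,0.7,0],1],
    [[0,0,0],[0,0.7,0],1],
    [[-0.0295,0.0003,0],[0,0,0],1],
    [[-0.0295,0.0003,0],[0,0,0],1],
    [[-0.0295,0.0003,0],[0,0,0],1],
    [[-0.0295,0.0003,0],[0,0,0],1],
    [[-0.0295,0.0003,0],[0,0,0],1],
    [[0,0,0.02],[0,0,0],1]
  ]
}}

```text
time: 19.95
eef_pos: [0.4847, 0.1234, 0.2012]
orientation: [[-0.126, 0.992, 0.005], [0.992, 0.126, 0.002], [0.001, 0.005, -1.0]]
force: [-0.3, 0.3, -0.7]
finger_gap: 0.0004
gripper_force: 0.0
```

Request:
{"method": "step_arm", "body": {
  "rows": [
    [[0,0,0.02],[0,0,0],1],
    [[0,0,0.014],[0,0,0],1],
    [[0,0,0],[0,0,0],1],
    [[0,0,0],[0,0,0],1],
    [[0,0,0],[0,0,0],1]
  ]
}}

```text
time: 20.45
eef_pos: [0.4829, 0.1278, 0.166]
orientation: [[-0.132, 0.991, 0.001], [0.991, 0.132, 0.001], [0.001, 0.001, -1.0]]
force: [-0.6, 0.5, 0.2]
finger_gap: 0.0004
gripper_force: 0.0
```

Run:
```python
from h import *
favg(12)
q,d=snap('side','side5');W=world('side',d);s=read_state();print(s['orientation'].round(3),s['finger_gap'])
t=np.array(s['eef_pos']);R=np.array(s['orientation']);Q=(W-t)@R*1000
M=(abs(Q[...,0])<20)&(abs(Q[...,1])<20)&(Q[...,2]>-85)&(Q[...,2]<10);
for a in range(-56,10,3):
    k=M&(Q[...,2]>=a)&(Q[...,2]<a+3)
    if k.sum():print(a,k.sum(),Q[k].min(0).round(),Q[k].max(0).round())
cv2.imwrite('pics/c5.png',cv2.resize(q[170:260,230:350,::-1],(800,600),interpolation=2))
```

```text
F [-0.186  0.166  0.183] sd [0.43 0.5  0.41] T [-0.0657  0.0356 -0.0151] sd [0.028 0.021 0.036] tcp [0.4822 0.1277 0.1651] t 21.05
[[-0.133  0.991 -0.   ]
 [ 0.991  0.133  0.   ]
 [ 0.    -0.    -1.   ]] 0.00044760026779727
-56 10 [ -5. -12. -56.] [ 13.   9. -53.]
-53 7 [-11.  -9. -53.] [ 14.   9. -51.]
-50 11 [-12. -10. -50.] [ 16.   8. -48.]
-47 9 [-11.  -7. -47.] [ 16.  10. -45.]
-44 6 [ -9.  -8. -44.] [ 14.   8. -41.]
-41 3 [  9.  -3. -41.] [ 13.   5. -40.]
-29 5 [  8.  -7. -27.] [ 19.   9. -26.]
-26 26 [ -4. -15. -26.] [ 20.  11. -23.]
-23 11 [ -5. -16. -23.] [ 19.  10. -20.]
-20 8 [  7. -11. -20.] [ 18.  11. -18.]
-17 5 [  5.  -6. -17.] [ 19.  10. -14.]
-11 5 [  8.  -6. -11.] [14.  4. -9.]
-8 3 [10. -3. -6.] [13.  2. -6.]
-5 1 [12. -7. -5.] [12. -7. -5.]
-2 3 [ 6. -6. -2.] [10. -0.  1.]
1 1 [10. -2.  2.] [10. -2.  2.]
4 6 [ 4. -7.  4.] [12.  4.  6.]
7 5 [-0. -4.  7.] [13.  2. 10.]
```

View pics/c5.png

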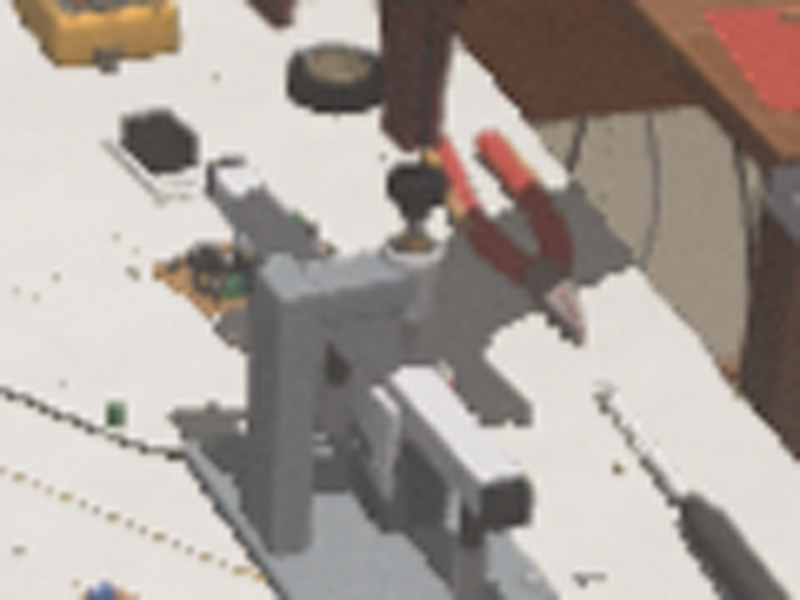

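Request:
{"method": "step_arm", "body": {
  "rows": [
    [[0.001,0,0.006],[0,0,0],1],
    [[0.001,0,0.006],[0,0,0],1],
    [[0,0,0.003],[0,0,0],1],
    [[0,0,0.003],[0,0,0],1],
    [[0,0,0.002],[0,0,0],1],
    [[0,0,0.002],[0,0,0],1],
    [[0,0,0],[0,0,0],1],
    [[0,0,0],[0,0,0],1]
  ]
}}

```text
time: 21.9
eef_pos: [0.4819, 0.1297, 0.1431]
orientation: [[-0.132, 0.991, -0.0], [0.991, 0.132, 0.0], [0.0, -0.0, -1.0]]
force: [-1.8, 1.0, 2.1]
finger_gap: 0.0001
gripper_force: 1.0
```

Run:
```python
from h import *
favg(12);meas()
```

```text
F [-1.35   0.636  2.243] sd [0.46 0.52 0.53] T [ 0.1122  0.4048 -0.0018] sd [0.018 0.027 0.023] tcp [0.482  0.1297 0.1431] t 22.5
s range -0.2118 -0.0071 slope [-0.0131  0.0152] n 66 lat 0.0001 whites -0.2036 -0.1688
```

Request:
{"method": "step_arm", "body": {
  "rows": [
    [[0,0,0.002],[0,0,0],1],
    [[0,0,0.002],[0,0,0],1],
    [[0,0,0.001],[0,0,0],1],
    [[0,0,0.001],[0,0,0],1],
    [[0,0,0],[0,0,0],1],
    [[0,0,0],[0,0,0],1]
  ]
}}

```text
time: 23.15
eef_pos: [0.4822, 0.1297, 0.1373]
orientation: [[-0.132, 0.991, 0.0], [0.991, 0.132, 0.0], [0.0, 0.0, -1.0]]
force: [-1.9, -0.3, 4.9]
finger_gap: 0.0005
gripper_force: 2.7
```

Run:
```python
from h import *
favg(10)
```

```text
F [-2.37   0.474  5.235] sd [0.42 0.45 0.53] T [ 0.0241  0.5086 -0.0095] sd [0.025 0.024 0.037] tcp [0.4822 0.1297 0.1373] t 23.65
```

Request:
{"method": "step_arm", "body": {
  "rows": [
    [[0,0,0.001],[0,0,0],1],
    [[0,0,0.001],[0,0,0],1],
    [[0,0,0],[0,0,0],1],
    [[0,0,0],[0,0,0],1]
  ]
}}

```text
time: 24.05
eef_pos: [0.4822, 0.1297, 0.1354]
orientation: [[-0.132, 0.991, 0.0], [0.991, 0.132, 0.0], [0.0, 0.0, -1.0]]
force: [-2.2, -0.5, 7.1]
finger_gap: 0.0005
gripper_force: 3.6
```

Run:
```python
from h import *
favg(10)
```

```text
F [-2.769  0.445  7.014] sd [0.56 0.24 0.31] T [-0.0213  0.6512 -0.0098] sd [0.03  0.029 0.037] tcp [0.4822 0.1297 0.1354] t 24.55
```

Request:
{"method": "step_arm", "body": {
  "rows": [
    [[0,0,0.0008],[0,0,0],1],
    [[0,0,0],[0,0,0],1],
    [[0,0,0],[0,0,0],1],
    [[0,0,0],[0,0,0],1]
  ]
}}

```text
time: 24.95
eef_pos: [0.4822, 0.1297, 0.1347]
orientation: [[-0.132, 0.991, 0.0], [0.991, 0.132, 0.0], [0.0, 0.0, -1.0]]
force: [-2.5, -0.4, 7.1]
finger_gap: 0.0004
gripper_force: 3.9
```

Run:
```python
from h import *
favg(8);meas()
```

```text
F [-2.78   0.126  7.652] sd [0.7  0.35 0.42] T [-0.0418  0.7048  0.0071] sd [0.03  0.022 0.028] tcp [0.4822 0.1297 0.1347] t 25.35
s range -0.2117 -0.0093 slope [0.0208 0.0219] n 69 lat -0.0 whites -0.2036 -0.1688
```

Request:
{"method": "step_arm", "body": {
  "rows": [
    [[0,0,-0.002],[0,0,0],1],
    [[0,0,-0.004],[0,0,0],1],
    [[0,0,-0.005],[0,0,0],1],
    [[0,0,-0.005],[0,0,0],1],
    [[0,0,-0.01],[0,0,0],1],
    [[0,0,-0.03],[0,0,0],1],
    [[0,0,-0.04],[0,0,0],1],
    [[0,0,-0.02],[0,0,0],1]
  ]
}}

```text
time: 26.2
eef_pos: [0.4833, 0.1295, 0.2536]
orientation: [[-0.132, 0.991, 0.004], [0.991, 0.132, 0.001], [0.001, 0.004, -1.0]]
force: [0.3, 0.5, -0.3]
finger_gap: 0.0004
gripper_force: 0.0
```

Request:
{"method": "step_arm", "body": {
  "rows": [
    [[0.04,0,0],[0,0,0],1],
    [[0.04,0,0],[0,0,0],1],
    [[0.04,0,0],[0,0,0],1],
    [[0.04,0,0],[0,0,0],1],
    [[0,0,0],[0,0,0],1],
    [[0,0,0],[0,0,0],1]
  ]
}}

```text
time: 26.8
eef_pos: [0.4606, 0.2886, 0.2503]
orientation: [[-0.134, 0.991, 0.0], [0.991, 0.134, -0.001], [-0.001, -0.0, -1.0]]
force: [0.0, -0.6, -0.9]
finger_gap: 0.0005
gripper_force: 0.0
```

Run:
```python
from h import *
meas();p,W,cap,roi,br=boom();meas();c=W[cap];print('cap',c.mean(0),cap.sum(),read_state()['time'])
```

```text
s range -0.2115 0.1041 slope [0.0079 0.0192] n 347 lat 0.0004 whites -0.2035 0.0849
s range -0.2117 0.1032 slope [0.0105 0.0196] n 343 lat 0.0003 whites -0.2035 0.0818
cap [0.48158173 0.12923683 0.18892807] 83 26.95
```

```bash
python3 -c "
from plant import *
print(hand_in())"
```

```text
the job is handed in; nothing more can be done
None
```

I've handed the job in; the interface returned no verdict. My last camera check showed the boom level on the knife edge with the gripper clear, and the punch cap back up after pressing with about 7.6 N (about 4.5 N on the boom). I didn't measure the bystanders again at the end.

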